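# Open a touch-latch cupboard door

### The arm

A 7-joint arm with a two-finger parallel gripper is mounted at the origin on the work surface. World frame = base frame: x ahead of the robot, y to its left, z up, the work surface at z = 0. Lengths are in m, angles in rad, forces in N, time in s.
With the tool pointing down it reaches from about 0.425 to 0.95 m from the base axis. Payload 16.7 kg.
Tool frame: the origin (TCP) lies midway between the tips of the shut fingers; the grasp point (between the pads) lies 19 mm behind it; z points along the fingers, x is the direction in which the jaws open and shut, and the axes are right-handed (so a half turn about z gives the same grasp; the last joint's range is limited). The gripper opens to 94 mm and grips with 3 to 60 N. Pads are 16 mm wide; open, the fingers measure 119 mm over their backs; the gripper's body (75 mm by 177 mm) begins 78 mm behind the grasp point.
Start: joints at [-1.464, 0.426, 0.074, 1.606, -0.034, 1.111, -0.067], TCP at [0.171, 0.653, 0.205] pointing down, gripper open.
Joint ranges: [-2.85, 2.85], [-0.5, 2.14], [-1.23, 1.37], [0.21, 2.46], [-1.02, 4.16], [0.16, 2.05], [-2.73, 2.73]. Speed limits (rad/s): [1.89, 1.89, 2.39, 2.39, 3.01, 3.01, 3.01].

### API

Orientations are given as a rotation vector (axis times angle).
In Python, from bench import state, camera, job_done gives the robot as it stands.
- The arm moves only by the tool jog_arm, never from a script. Its argument "increments" is one flat list of numbers, 5 for each row, row after row: the opening, from 0 (shut) to 1 (fully open), then the shift along the tool's x, y, z in m, then the turn about the tool's z in degrees. In form: [gripper, tx, ty, tz, twist, gripper, tx, ty, tz, twist, ...]. A call has exactly 10 rows; each row shifts and turns the pose as measured when the row begins, along the tool's axes as they then stand; what a row does not reach is not made up. A row lasts 1/8 s, in which the tool goes at most 62.5 mm and 10.7 degrees, less where a joint would pass 70% of its speed; a pose out of reach is approached as far as the arm can. A call is refused whole if a number of a shift passes 0.0625 or a number of a turn 10.7, either way. A call with a gripper value outside its range is refused whole. The fingers move at their own pace and stop on an object; the grip force is fixed at half the most. Time passes only in rows, so rows that do not move let the fingers close, or fill a call up. It gives the time, the measured TCP pose, the force and the opening at its end, in the units of the state.
- state(): the state, without advancing time (a new reading comes with each control period).
- camera(name): name is "scene" or "top" or "wrist"; returns a dict with "color" (480x640x3 uint8, red, green, blue), "vfov" (degrees; the focal length in pixels is half the picture's height over the tangent of half this angle, whatever the lens; pixels are square), "cx", "cy" (the principal point, pixels), "distortion" ([k1, k2, p1, p2, k3] as OpenCV has them; the pictures are not rectified), "world_from_camera" (4x4, takes a point from camera to world coordinates). Camera axes: x right, y down, z forward; pixel columns grow to the right and rows downward; lengths in m; the calibration is good to about 2 mm. A picture is of the moment at which its call begins. There is no depth.
- job_done(): hands the job in, once; it reports no verdict.
The state is a dict: "t": time; "q": joint angles; "qvel": joint speeds; "effort": joint torques, N m; "eef_pos": TCP position; "tool_rot": TCP orientation; "wrist_force": force on the tool from outside, world axes, zero at the start; "moment": the same for the moment, N m; "finger_gap": opening from 0.0 (shut) to 1.0 (fully open).
Only numpy, scipy, OpenCV 4.12 (cv2) and the standard library are available. Lean on these libraries where they do the work, as an engineer would, in place of code of your own. Each camera call takes 0.05 s, during which the arm holds its last target. There are 200 camera calls.

### The job

Open the right-hand door of the handleless desk cupboard (right as you face the doors; the one nearer the robot): push lightly on its front near the free edge until the touch catch lets go, and take the finger away so that it springs ajar. Then push the door from behind with the outside of the fingers until it stands wide open, about square to the cupboard. Never grip the door, leave the left-hand door shut, and do not disturb the things on the desk and the cupboard.

Things in the scene. Friction and masses are not known exactly. Their poses are not given: they have to be found in the camera images.
- cupboard: Fixed desk cupboard, white carcass, two beech doors without handles, 440 wide, 250 high, 240 deep. Origin: centre of underside, on the desk. Own -x points out of its front, +y along the front from right-hand to left-hand door. Front faces world +y, within 14 degrees. Closed doors: outer face 124 mm ahead of the origin, inner 108, carcass edge 101. The doors meet at its y = 0.
- right_door (a joint): Angle of the right-hand door, rad: 0 closed (start), grows as it swings out, 1.57 square to the front, stop at 1.75; slightly negative when pressed in, stop at -0.03. Panel 216 wide, 224 high, 16 thick, top edge 247 mm above the desk. Upright hinge on its right side; friction of 0.05 N m keeps it where it is left.
- right_catch (a joint): Travel of the right door's touch catch, m: spring plunger 52 mm above the desk, 150 mm from the hinge line, behind the door. 0 locked in. Pressing the door in 4 mm at the press point (about 5 N; solid stop after 5 to 6 mm) unlocks it for good; when the pressure goes it runs out to 0.045 and throws the door ajar, 0.3 to 0.5 rad, within half a second.
- right_press (a point): Place to press: on the outer face of the right-hand door, 180 mm from the hinge line, 31.5 mm from the free edge, 35 mm below the door's top edge. Moves with the door; axes of the door (closed: as the cupboard's).
- right_inner (a point): On the inner face of the right-hand door, 170 mm from the hinge line, 35 mm below its top edge. Moves with the door; axes of the door: -x out of its outer face, +y from the hinge to the free edge. Once the door is ajar, the gap between it and the carcass is open from above.
- right_hinge (a point): Point on the right-hand door's hinge line, at the height of the door's top edge, in the plane of the closed door's inner face. Axes of the cupboard; does not move.
- left_press (a point): On the outer face of the left-hand door (mirror image of the right-hand one, same kind of catch, hinge on its left side), 31.5 mm from its free edge, 35 mm below its top edge. This door is closed and stays closed.
- plant_pot_mid (a point): Terracotta pot with a small green plant, 68 wide, pot 60 high (leaves to about 130), loose on the cupboard top. Point: half-way up the pot, on its axis.
- clip_box_mid (a point): Clear box with a blue lid, 62 x 92 x 43 high, loose on the cupboard top. Point: its centre.
- mug_mid (a point): Blue ceramic mug, 80 wide, 95 high, handle at its +y. Point: half-way up, on its axis.
- tape_mid (a point): Black tape dispenser with an amber roll, 60 x 140, 80 high. Point: at its middle, 35 above the desk.
- stapler_mid (a point): Red and black stapler, 135 long, 36 wide, 52 high, lying in front of the left-hand door. Point: at its middle, 25 above the desk.
- pen_pot_mid (a point): Dark steel pen pot with four pens, 74 wide, pot 100 high (pens to about 155). Point: half-way up the pot, on its axis.
- mouse_mid (a point): Black computer mouse, 95 x 50 x 32 high. Point: at its middle, 15 above the desk.

How it is judged:
By the outcome, as a careful person would: the job done as asked, in the order asked, and still so for the second after the job is handed in, with the robot touching nothing.
It also fails if it takes over 53 s, if anything falls off the work surface, if the arm or the gripper's body presses on something with over 40 N, if the wrist force passes 120 N, or if a joint passes its speed limit or range.

## Working session

There is one attempt and no reset: what is moved stays moved. The work goes in short steps, Python scripts to look and compute and a tool call to move; the robot and the scene stay as the last step left them, time stands still between calls to the robot, and variables do not carry over. Pictures are saved under pics/ and viewed, about 8 in all and at most 12, crops included, and the job is handed in when it is done.

Besides the shell and the picture viewer there is one more tool, called after "Request:" by a JSON object that holds its "fn" and its "kwargs", one argument or row to a line. jog_arm: Moves the arm, as the interface text tells. Its arguments: {"type":"object","properties":{"increments":{"type":"array"}},"required":["increments"]}

```bash
mkdir -p pics
python3 - <<'E'
from bench import state,camera
import cv2,numpy as np,pickle
s=state();print({k:np.round(v,3) for k,v in s.items()})
for n in("scene","top"):
    c=camera(n);pickle.dump(c,open(f"pics/{n}0.pkl","wb"))
    cv2.imwrite(f"pics/{n}0.png",c["color"][:,:,::-1]);print(n,c["vfov"],c["cx"],c["cy"],c["distortion"],np.round(c["world_from_camera"],3).tolist())
E
```

```text
{'t': np.float64(0.0), 'q': array([-1.465,  0.427,  0.074,  1.607, -0.034,  1.111, -0.067]), 'qvel': array([ 0.   , -0.   ,  0.   , -0.001, -0.   , -0.   , -0.003]), 'effort': array([-2.0000e-03, -9.3582e+01,  3.6660e+00, -4.5419e+01, -4.9000e-02,
        2.0000e-02,  0.0000e+00]), 'eef_pos': array([0.171, 0.653, 0.205]), 'tool_rot': array([ 2.486e+00,  1.919e+00, -2.000e-03]), 'wrist_force': array([ 0.326, -0.12 , -0.285]), 'moment': array([ 0.011,  0.053, -0.027]), 'finger_gap': np.float64(0.999)}
scene 50.954344867338015 315.566875506598 234.90350625226586 [0.01156138 0.         0.         0.         0.        ] [[-0.718, 0.482, -0.502, 1.256], [0.696, 0.478, -0.536, 0.635], [-0.019, -0.734, -0.679, 1.061], [0.0, 0.0, 0.0, 1.0]]
top 48.71425848846218 320.5485780159162 240.51611148231964 [-0.12737826  0.          0.          0.          0.        ] [[0.021, -0.99, 0.139, 0.374], [-1.0, -0.019, 0.016, -0.056], [-0.013, -0.14, -0.99, 1.681], [0.0, 0.0, 0.0, 1.0]]
```

View pics/scene0.png

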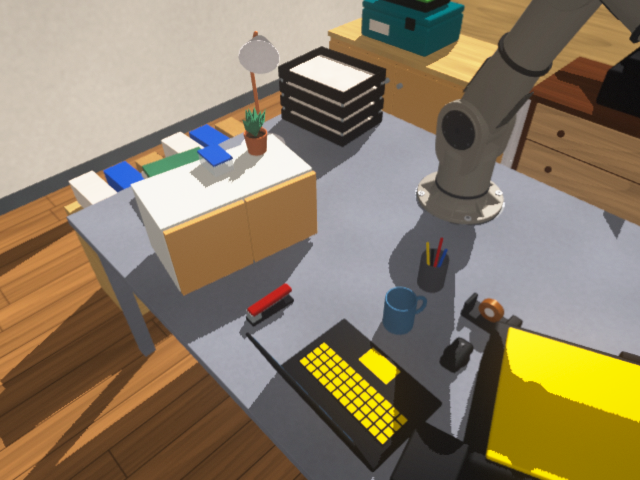

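View pics/top0.png

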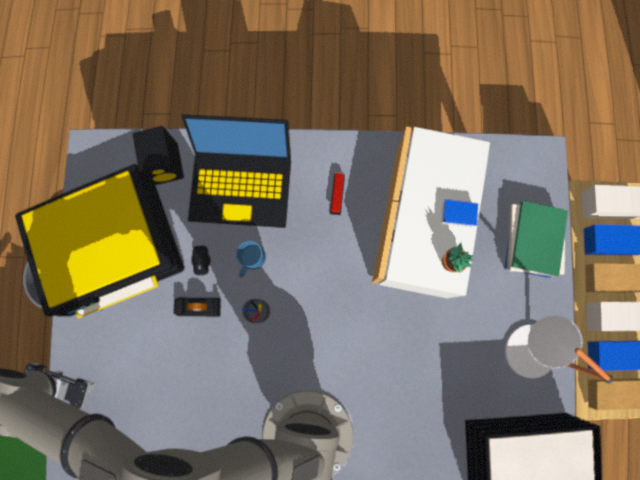

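The scene shows the cupboard at top left with its doors facing the camera. In the top view (x up, y left) the door front's top edge runs from about (376,282) at the hinge to (409,128). The plant is near (457,258) and the box at (460,212). The stapler, at (337,193), lies in front of the left door.

```bash
cat > h.py <<'E'
import numpy as np,cv2
def K(c):
    f=240/np.tan(np.radians(c["vfov"]/2));return np.array([[f,0,c["cx"]],[0,f,c["cy"]],[0,0,1]])
def cast(c,px,z):
    u=cv2.undistortPoints(np.array(px,float).reshape(-1,1,2),K(c),np.array(c["distortion"]))[:,0]
    T=np.array(c["world_from_camera"]);d=np.c_[u,np.ones(len(u))]@T[:3,:3].T
    return T[:3,3]+d*((z-T[2,3])/d[:,2])[:,None]
def proj(c,P):
    T=np.linalg.inv(np.array(c["world_from_camera"]))
    return cv2.projectPoints(np.array(P,float).reshape(-1,1,3),cv2.Rodrigues(T[:3,:3])[0],T[:3,3],K(c),np.array(c["distortion"]))[0][:,0]
E
python3 - <<'E'
from h import *;import pickle
for n in("top","scene"):
    c=pickle.load(open(f"pics/{n}0.pkl","rb"));im=c["color"];hsv=cv2.cvtColor(im,cv2.COLOR_RGB2HSV)
    m=cv2.inRange(hsv,(8,90,120),(25,255,255))
    box=np.zeros_like(m)
    if n=="top": box[120:290,365:420]=1
    else: box[165:295,155:325]=1
    m*=box
    k,l,st,_=cv2.connectedComponentsWithStats(m);
    for i in np.argsort(-st[1:,4])[:2]+1:
        p=cv2.approxPolyDP(cv2.findContours((l==i).astype(np.uint8),0,1)[0][0],2.5,True)[:,0];print(n,st[i],p.tolist())
        print(np.round(cast(c,p,.247)[:,:2],3).tolist())
    w=cv2.inRange(hsv,(0,0,190),(180,45,255))
    b=np.zeros_like(w)
    if n=="top": b[115:305,370:500]=1
    else: b[130:240,125:325]=1
    k,l,st,_=cv2.connectedComponentsWithStats(w*b);i=1+np.argmax(st[1:,4])
    p=cv2.approxPolyDP(cv2.convexHull(cv2.findContours((l==i).astype(np.uint8),0,1)[0][0]),3,True)[:,0]
    print("white",p.tolist(),np.round(cast(c,p,.25)[:,:2],3).tolist())
    if n=="top":
        # outer door edge per row: first beech col
        r=np.arange(135,278);cc=np.array([np.argmax(m[y]>0) for y in r])
        P=cast(c,np.c_[cc-.5,r],.247)[:,:2]
        L=cv2.fitLine(P.astype(np.float32),cv2.DIST_HUBER,0,.01,.01).ravel();print("line",L,np.degrees(np.arctan2(L[1],L[0])))
E
```

```text
top [ 372  126   40  157 1157] [[409, 126], [405, 127], [378, 275], [373, 282], [384, 277], [411, 131]]
[[0.908, -0.278], [0.905, -0.266], [0.484, -0.191], [0.465, -0.177], [0.479, -0.207], [0.893, -0.283]]
white [[415, 127], [489, 142], [465, 295], [442, 297], [380, 284]] [[0.905, -0.294], [0.866, -0.506], [0.433, -0.427], [0.427, -0.364], [0.459, -0.196]]
line [ 0.9843282  -0.17634621  0.67655617 -0.22253194] -10.157009
scene [ 163  171  154  124 9878] [[315, 172], [308, 172], [163, 231], [182, 293], [186, 294], [242, 268], [253, 259], [257, 261], [316, 232]]
[[0.477, -0.193], [0.491, -0.207], [0.904, -0.281], [0.981, -0.08], [0.976, -0.071], [0.845, -0.047], [0.81, -0.052], [0.808, -0.04], [0.646, -0.015]]
white [[310, 167], [163, 228], [131, 186], [269, 134]] [[0.474, -0.217], [0.9, -0.287], [0.87, -0.496], [0.441, -0.431]]
```

Run:
```python
import cv2
a=cv2.imread("pics/top0.png")[115:310,360:500];b=cv2.imread("pics/scene0.png")[125:295,125:325]
cv2.imwrite("pics/c1.png",cv2.resize(a,None,fx=3,fy=3,interpolation=2))
```

```text
(no output)
```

View pics/c1.png

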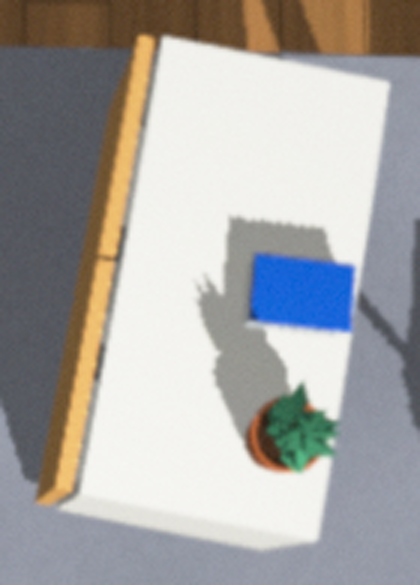

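Run:
```python
from h import *;import pickle
c=pickle.load(open("pics/top0.pkl","rb"));im=c["color"].astype(int)
R=im[:,:,0];B=im[:,:,2]
for y in(140,160,180,215,240,260,272): print(y,[(x,R[y,x],B[y,x]) for x in range(374,412) if R[y,x]-B[y,x]>35])
u=np.array([np.cos(np.radians(-10)),np.sin(np.radians(-10))]);n=np.array([-u[1],u[0]])
P=[];
for y in list(range(140,196))+list(range(206,275)):
    xs=[x for x in range(372,412) if R[y,x]-B[y,x]>35]
    # outer top edge: steepest rise of R inside band
    r=R[y,xs[0]-1:xs[-1]+1]; g=np.diff(r.astype(float)); i=np.argmax(np.where(np.arange(len(g))<len(g)-2,g,0))
    P.append((xs[0]-1+i+.5,y))
W=cast(c,P,.247)[:,:2];L=cv2.fitLine(W.astype(np.float32),cv2.DIST_HUBER,0,.01,.01).ravel()
print("top edge yaw",np.degrees(np.arctan2(L[1],L[0])),"n",L[2:]@n, np.std(W@n))
print("seam px",[(y,R[y,391:402].tolist()) for y in range(197,206)])
s=pickle.load(open("pics/scene0.pkl","rb"));m=s["color"].astype(int)
D=m[:,:,0]-m[:,:,2];E=[]
for x in range(172,305):
    y0=int(231-(x-163)*59/145); col=D[y0-9:y0+9,x]; E.append((x,y0-9+np.argmax(np.diff(col))+.5))
W=cast(s,E,.247)[:,:2];L=cv2.fitLine(W.astype(np.float32),cv2.DIST_HUBER,0,.01,.01).ravel()
print("scene edge yaw",np.degrees(np.arctan2(L[1],L[0])),"n",L[2:]@n,np.std(W@n))
for y in(200,205,210,215): print(y,m[y,238:256,0].tolist())
for nm,px in(("top",[(393.5,201)]),):print(cast(c,px,.247)[:,:2]@np.c_[u,n])
print("scene seam",[(cast(s,[(x,197)],.247)[0,:2]@np.c_[u,n]).round(4) for x in(244,246,248)])
```

```text
140 [(401, np.int64(105), np.int64(62)), (402, np.int64(122), np.int64(59)), (403, np.int64(167), np.int64(70)), (404, np.int64(218), np.int64(94)), (405, np.int64(232), np.int64(105)), (406, np.int64(236), np.int64(110)), (407, np.int64(237), np.int64(111)), (408, np.int64(230), np.int64(110)), (409, np.int64(187), np.int64(108))]
160 [(395, np.int64(110), np.int64(62)), (396, np.int64(110), np.int64(49)), (397, np.int64(109), np.int64(47)), (398, np.int64(118), np.int64(52)), (399, np.int64(148), np.int64(64)), (400, np.int64(201), np.int64(88)), (401, np.int64(231), np.int64(103)), (402, np.int64(237), np.int64(108)), (403, np.int64(237), np.int64(113)), (404, np.int64(234), np.int64(113)), (405, np.int64(211), np.int64(118))]
180 [(391, np.int64(106), np.int64(61)), (392, np.int64(108), np.int64(49)), (393, np.int64(112), np.int64(53)), (394, np.int64(115), np.int64(54)), (395, np.int64(129), np.int64(54)), (396, np.int64(185), np.int64(80)), (397, np.int64(230), np.int64(109)), (398, np.int64(237), np.int64(109)), (399, np.int64(237), np.int64(113)), (400, np.int64(237), np.int6
[... 2343 characters left out ...]
 (204, [166, 222, 237, 238, 237, 232, 210, 155, 144, 195, 237]), (205, [171, 229, 237, 238, 237, 229, 201, 146, 155, 211, 239])]
scene edge yaw -10.349035 n -0.11992260395156917 0.0015335816277674797
200 [193, 204, 229, 236, 232, 199, 181, 212, 242, 246, 239, 223, 210, 184, 163, 157, 151, 150]
205 [205, 176, 161, 157, 151, 151, 152, 143, 143, 151, 150, 151, 152, 150, 151, 150, 149, 149]
210 [150, 150, 151, 150, 149, 149, 149, 150, 145, 145, 150, 151, 151, 150, 150, 151, 149, 151]
215 [150, 150, 150, 149, 152, 151, 151, 149, 147, 145, 148, 148, 150, 150, 150, 150, 151, 150]
[[ 0.7192216  -0.10934842]]
scene seam [array([ 0.7161, -0.1229]), array([ 0.7118, -0.1199]), array([ 0.7076, -0.1168])]
```

Request:
{"fn": "jog_arm", "kwargs": {
  "increments": [0,0,0,-0.05,-4.5,0,0,0,-0.05,0,0,0,0,-0.05,0,0,-0.04,0.04,0,0,0,-0.05,0.05,0,0,0,-0.05,0.05,0,0,0,-0.05,0.05,0,0,0,-0.05,0.05,0,0,0,-0.05,0.03,0,0,0,0,0,0,0]
}}

```text
t: 1.35
eef_pos: [0.3717, 0.3375, 0.3572]
tool_rot: [2.403, 2.017, -0.009]
wrist_force: [-0.9, 0.5, 0.6]
finger_gap: 0.009
```

```bash
cat > st.py <<'E'
from bench import state
import numpy as np
from scipy.spatial.transform import Rotation as R
s=state();M=R.from_rotvec(s["tool_rot"]).as_matrix();a=np.radians(-10.15);u=np.array([np.cos(a),np.sin(a)]);n=np.array([-u[1],u[0]])
p=s["eef_pos"];print("t",round(s["t"],2),"p",p.round(4),"u,n",(p[:2]@u).round(4),(p[:2]@n).round(4),"F(u,n,z)",(s["wrist_force"][:2]@np.c_[u,n]).round(2),s["wrist_force"][2].round(2))
print("xang",np.degrees(np.arctan2(M[1,0],M[0,0])).round(2),"z",M[:,2].round(3),"q",s["q"].round(2),"gap",s["finger_gap"])
E
python3 st.py
```

```text
t 1.35 p [0.3717 0.3375 0.3572] u,n 0.3065 0.3977 F(u,n,z) [-0.97  0.38] 0.57
xang 80.01 z [-0.002 -0.007 -1.   ] q [-1.11  0.03  0.25  1.78 -0.    1.34  0.54] gap 0.009295497429051478
```

Request:
{"fn": "jog_arm", "kwargs": {
  "increments": [0,-0.04,0.04,0,0,0,-0.05,0.05,0,0,0,-0.05,0.05,0,0,0,-0.05,0.05,0,0,0,-0.05,0.05,0,0,0,-0.05,0.05,0,0,0,-0.05,0.05,0,0,0,-0.04,0.03,0,0,0,0,0,0,0,0,0,0,0,0]
}}

```text
t: 2.6
eef_pos: [0.6494, -0.0616, 0.3557]
tool_rot: [2.391, 2.034, -0.014]
wrist_force: [-0.4, -0.2, 0.3]
finger_gap: 0.006
```

```bash
python3 st.py
```

```text
t 2.6 p [ 0.6494 -0.0616  0.3557] u,n 0.6501 0.0538 F(u,n,z) [-0.37 -0.27] 0.29
xang 80.77 z [-0.005 -0.008 -1.   ] q [-0.48  0.34  0.65  1.48 -0.2   1.39  1.59] gap 0.005575241863286159
```

Now lower, correct u, and stop short of the face.

Request:
{"fn": "jog_arm", "kwargs": {
  "increments": [0,0,0.036,0,1,0,-0.03,0,0.04,0,0,-0.03,0,0.045,0,0,-0.03,0,0.05,0,0,-0.02,0,0.01,0,0,0,0,0,0,0,0,0,0,0,0,0,0,0,0,0,0,0,0,0,0,0,0,0,0]
}}

```text
t: 3.85
eef_pos: [0.671, -0.1631, 0.2143]
tool_rot: [2.389, 2.035, 0.004]
wrist_force: [0.1, 0.3, -1.0]
finger_gap: 0.005
```

```bash
python3 st.py
python3 - <<'E'
from bench import camera
import cv2,pickle
from h import *
o=[]
for n in("scene","top","wrist"):
    c=camera(n);pickle.dump(c,open(f"pics/{n}1.pkl","wb"));o.append(c["color"][:,:,::-1])
o[0]=cv2.resize(o[0][100:300,120:380],(520,400));o[1]=cv2.resize(o[1][110:310,340:480],(280,400))
cv2.imwrite("pics/v1.png",np.hstack(o[:2]))
E
```

```text
t 3.85 p [ 0.671  -0.1631  0.2143] u,n 0.6893 -0.0423 F(u,n,z) [0.02 0.34] -0.97
xang 80.85 z [ 0.004 -0.002 -1.   ] q [-0.28  0.5   0.62  1.59 -0.31  1.15  1.81] gap 0.00481513396807303
```

View pics/v1.png

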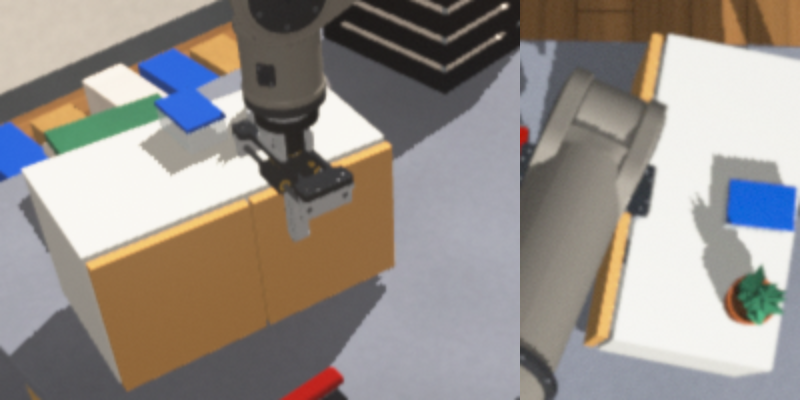

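The finger hangs in front of the right door, right of the seam (seam at about (258,200) in the composite, fingertip at about (298,238)), short of the face. I'll close in gently.

Request:
{"fn": "jog_arm", "kwargs": {
  "increments": [0,-0.015,-0.003,0.002,0.7,0,-0.015,0,0,0,0,-0.006,0,0,0,0,0,0,0,0,0,-0.003,0,0,0,0,-0.003,0,0,0,0,-0.002,0,0,0,0,0,0,0,0,0,0,0,0,0,0,0,0,0,0]
}}

```text
t: 5.25
eef_pos: [0.6595, -0.2088, 0.2115]
tool_rot: [2.403, 2.02, 0.003]
wrist_force: [-0.1, 1.0, 0.6]
finger_gap: 0.003
```

```bash
python3 st.py
```

```text
t 5.25 p [ 0.6595 -0.2088  0.2115] u,n 0.686 -0.0893 F(u,n,z) [-0.31  1.01] 0.62
xang 80.08 z [ 0.003 -0.001 -1.   ] q [-0.22  0.51  0.63  1.59 -0.32  1.15  1.88] gap 0.0029748762013052737
```

Request:
{"fn": "jog_arm", "kwargs": {
  "increments": [0,-0.002,0,0,0,0,-0.002,0,0,0,0,0,0,0,0,0,0,0,0,0,0,0,0,0,0,0,0,0,0,0,0,0,0,0,0,0,0,0,0,0,0,0,0,0,0,0,0,0,0,0]
}}

```text
t: 6.5
eef_pos: [0.6592, -0.2119, 0.2116]
tool_rot: [2.403, 2.021, 0.005]
wrist_force: [-0.1, 3.1, 0.8]
finger_gap: 0.003
```

```bash
python3 st.py
```

```text
t 6.5 p [ 0.6592 -0.2119  0.2116] u,n 0.6862 -0.0925 F(u,n,z) [-0.69  3.07] 0.8
xang 80.13 z [ 0.003  0.    -1.   ] q [-0.21  0.51  0.62  1.58 -0.32  1.15  1.88] gap 0.0028198454784176125
```

Contact: 3 N. Press about 3 mm more, then hold.

Request:
{"fn": "jog_arm", "kwargs": {
  "increments": [0,-0.002,0,0,0,0,-0.002,0,0,0,0,-0.0015,0,0,0,0,0,0,0,0,0,0,0,0,0,0,0,0,0,0,0,0,0,0,0,0,0,0,0,0,0,0,0,0,0,0,0,0,0,0]
}}

```text
t: 7.75
eef_pos: [0.6589, -0.2138, 0.2116]
tool_rot: [-2.4, -2.024, -0.01]
wrist_force: [-0.1, 3.7, 1.8]
finger_gap: 0.004
```

```bash
python3 st.py
```

```text
t 7.75 p [ 0.6589 -0.2138  0.2116] u,n 0.6863 -0.0944 F(u,n,z) [-0.71  3.62] 1.84
xang 80.29 z [ 0.003  0.005 -1.   ] q [-0.2   0.51  0.62  1.58 -0.32  1.15  1.89] gap 0.004340785423016503
```

Request:
{"fn": "jog_arm", "kwargs": {
  "increments": [0,-0.002,0,0,0,0,-0.002,0,0,0,0,-0.002,0,0,0,0,-0.002,0,0,0,0,0,0,0,0,0,0,0,0,0,0,0,0,0,0,0,0,0,0,0,0,0,0,0,0,0,0,0,0,0]
}}

```text
t: 9.0
eef_pos: [0.6589, -0.2136, 0.2117]
tool_rot: [-2.388, -2.026, -0.019]
wrist_force: [-1.0, 4.4, 1.6]
finger_gap: 0.01
```

```bash
python3 st.py
```

```text
t 9.0 p [ 0.6589 -0.2136  0.2117] u,n 0.6862 -0.0941 F(u,n,z) [-1.77  4.15] 1.63
xang 80.62 z [ 0.003  0.016 -1.   ] q [-0.2   0.51  0.62  1.58 -0.33  1.16  1.9 ] gap 0.00999817603989359
```

Request:
{"fn": "jog_arm", "kwargs": {
  "increments": [0,0,0,0,0,0,-0.003,0,0,0,0,-0.004,0,0,0,0,-0.005,0,0,0,0,-0.005,0,0,0,0,-0.005,0,0,0,0,-0.005,0,0,0,0,-0.005,0,0,0,0,-0.005,0,0,0,0,-0.005,0,0,0]
}}

```text
t: 10.25
eef_pos: [0.6585, -0.2124, 0.2121]
tool_rot: [-2.322, -2.033, -0.069]
wrist_force: [-4.7, 25.7, 13.6]
finger_gap: 0.004
```

```bash
python3 st.py
```

```text
t 10.25 p [ 0.6585 -0.2124  0.2121] u,n 0.6857 -0.0931 F(u,n,z) [-9.14 24.47] 13.55
xang 82.4 z [-0.002  0.07  -0.998] q [-0.15  0.52  0.59  1.56 -0.37  1.19  1.97] gap 0.004208173741607744
```

Request:
{"fn": "jog_arm", "kwargs": {
  "increments": [0,0.005,0,0,0,0,0.04,0,0,0,0,0.06,0,0,0,0,0.06,0,0,0,0,0.02,0,0,0,0,0,0,0,0,0,0,0,0,0,0,0,0,0,0,0,0,0,0,0,0,0,0,0,0]
}}

```text
t: 11.5
eef_pos: [0.683, -0.0365, 0.2246]
tool_rot: [-2.34, -2.024, -0.062]
wrist_force: [-0.2, -0.4, -0.1]
finger_gap: 0.003
```

```bash
python3 st.py
python3 - <<'E'
from bench import camera
import cv2,pickle
from h import *
o=[]
for n in("scene","top"):
    c=camera(n);pickle.dump(c,open(f"pics/{n}2.pkl","wb"));o.append(c["color"][:,:,::-1])
o[0]=cv2.resize(o[0][100:300,120:380],(520,400));o[1]=cv2.resize(o[1][110:310,340:480],(280,400))
cv2.imwrite("pics/v2.png",np.hstack(o))
E
```

```text
t 11.5 p [ 0.683  -0.0365  0.2246] u,n 0.6787 0.0844 F(u,n,z) [-0.16 -0.48] -0.14
xang 81.71 z [-0.     0.062 -0.998] q [-0.41  0.48  0.58  1.58 -0.34  1.18  1.68] gap 0.002570468221076518
```

View pics/v2.png

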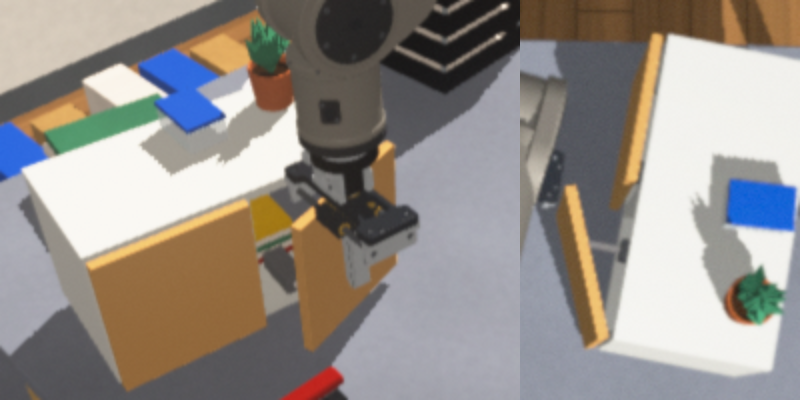

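The door is ajar by about 0.35 rad, the left door is shut, and nothing else has moved. Next, raise the tool, cross above the door and check.

Request:
{"fn": "jog_arm", "kwargs": {
  "increments": [0,0,0,-0.05,1.8,0,0,0,-0.05,0,0,0,0,0,0,0,-0.05,0,0,0,0,-0.05,0,0,0,0,-0.05,0,0,0,0,-0.025,0,0,0,0,0,0,0,0,0,0,0,0,0,0,0,0,0,0]
}}

```text
t: 12.85
eef_pos: [0.6512, -0.2151, 0.3107]
tool_rot: [-2.362, -1.989, -0.056]
wrist_force: [0.8, -0.3, -0.4]
finger_gap: 0.002
```

```bash
python3 st.py
python3 - <<'E'
from h import *;import pickle
c=pickle.load(open("pics/top2.pkl","rb"))
P=cast(c,[(366,203),(369,206),(381,281),(383,279)],.247)[:,:2]
a=np.radians(-10.15);u=np.array([np.cos(a),np.sin(a)]);n=np.array([-u[1],u[0]])
print((P@np.c_[u,n]).round(3))
E
```

```text
t 12.85 p [ 0.6512 -0.2151  0.3107] u,n 0.6789 -0.097 F(u,n,z) [ 0.85 -0.18] -0.43
xang 80.16 z [-0.006  0.064 -0.998] q [-0.18  0.45  0.65  1.45 -0.33  1.37  1.89] gap 0.0018198302529204664
[[ 0.699 -0.034]
 [ 0.692 -0.043]
 [ 0.495 -0.113]
 [ 0.502 -0.118]]
```

Request:
{"fn": "jog_arm", "kwargs": {
  "increments": [0,-0.003,-0.012,0,0,0,0,0,0,0,0,0,0,0.03,0,0,0,0,0.03,0,0,0,0,0.03,0,0,0,0,0.018,0,0,0,0,0,0,0,0,0,0,0,0,0,0,0,0,0,0,0,0,0]
}}

```text
t: 14.1
eef_pos: [0.6399, -0.2062, 0.2045]
tool_rot: [-2.361, -1.997, -0.065]
wrist_force: [0.9, -0.9, 0.2]
finger_gap: 0.005
```

```bash
python3 st.py
python3 - <<'E'
from bench import camera
import cv2,pickle
from h import *
o=[]
for n in("scene","top"):
    c=camera(n);pickle.dump(c,open(f"pics/{n}3.pkl","wb"));o.append(c["color"][:,:,::-1])
o[0]=cv2.resize(o[0][100:300,120:380],(520,400));o[1]=cv2.resize(o[1][110:310,340:480],(280,400))
cv2.imwrite("pics/v3.png",np.hstack(o))
E
```

```text
t 14.1 p [ 0.6399 -0.2062  0.2045] u,n 0.6662 -0.0902 F(u,n,z) [ 1.08 -0.77] 0.16
xang 80.44 z [ 0.     0.064 -0.998] q [-0.18  0.49  0.61  1.62 -0.37  1.16  1.94] gap 0.004529965341424234
```

View pics/v3.png

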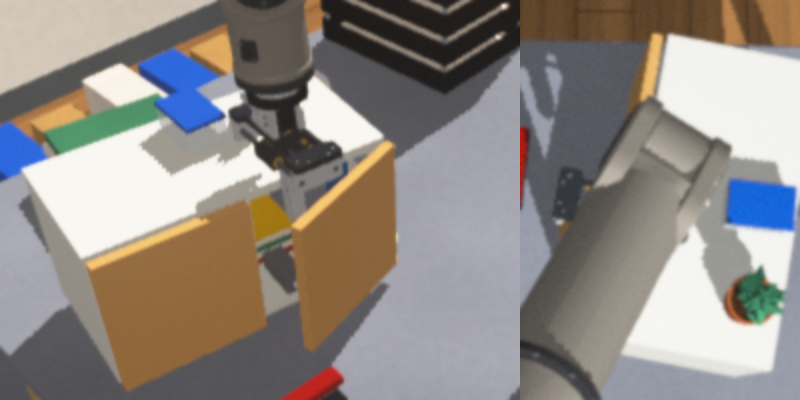

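The finger is behind the door in the gap, touching nothing (wrist force about 1 N). Push along the arc.

Request:
{"fn": "jog_arm", "kwargs": {
  "increments": [0,0.0175,-0.0045,0,0,0,0.0175,-0.0045,0,0,0,0.015,-0.009,0,0,0,0.015,-0.009,0,0,0,0.015,-0.009,0,0,0,0.012,-0.013,0,0,0,0.012,-0.013,0,0,0,0.011,-0.013,0,0,0,0,0,0,0,0,0,0,0,0]
}}

```text
t: 15.45
eef_pos: [0.5804, -0.07, 0.2135]
tool_rot: [-2.358, -1.999, -0.067]
wrist_force: [-0.1, -0.6, -0.7]
finger_gap: 0.004
```

```bash
python3 st.py
```

```text
t 15.45 p [ 0.5804 -0.07    0.2135] u,n 0.5836 0.0334 F(u,n,z) [-0.04 -0.59] -0.66
xang 80.57 z [ 0.001  0.065 -0.998] q [-0.44  0.32  0.62  1.83 -0.28  1.08  1.69] gap 0.004126039454485222
```

Request:
{"fn": "jog_arm", "kwargs": {
  "increments": [0,0.003,-0.012,0.003,0,0,0.003,-0.012,0.003,0,0,0.002,-0.012,0,0,0,0.001,-0.012,0,0,0,0,-0.01,0,0,0,0,-0.006,0,0,0,0,0,0,0,0,0,0,0,0,0,0,0,0,0,0,0,0,0,0]
}}

```text
t: 16.7
eef_pos: [0.5148, -0.0502, 0.2083]
tool_rot: [-2.36, -1.998, -0.066]
wrist_force: [-0.5, 0.8, -0.1]
finger_gap: 0.005
```

```bash
python3 st.py
python3 - <<'E'
from bench import camera
import cv2,pickle
from h import *
o=[]
for n in("scene","top"):
    c=camera(n);pickle.dump(c,open(f"pics/{n}4.pkl","wb"));o.append(c["color"][:,:,::-1])
o[0]=cv2.resize(o[0][100:300,120:380],(520,400));o[1]=cv2.resize(o[1][110:310,300:440],(280,400))
cv2.imwrite("pics/v4.png",np.hstack(o))
E
```

```text
t 16.7 p [ 0.5148 -0.0502  0.2083] u,n 0.5156 0.0413 F(u,n,z) [-0.66  0.66] -0.11
xang 80.47 z [ 0.001  0.065 -0.998] q [-0.53  0.19  0.62  1.98 -0.2   1.03  1.6 ] gap 0.005317055651437606
```

View pics/v4.png

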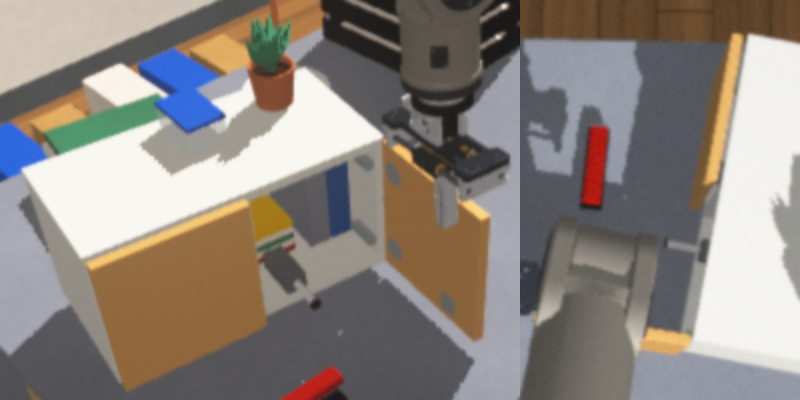

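The door is nearly square and the finger is on its inner face. Back off sideways (+u, away from the face), then up.

Request:
{"fn": "jog_arm", "kwargs": {
  "increments": [0,0,0.015,0,0,0,0,0.03,0,0,0,0,0.03,-0.02,0,0,0,0.03,-0.05,0,0,0,0.04,-0.05,0,0,0,0.05,-0.05,0,0,0,0.05,-0.02,0,0,0,0.03,0,0,0,0,0,0,0,0,0,0,0,0]
}}

```text
t: 18.05
eef_pos: [0.7923, -0.1066, 0.3878]
tool_rot: [-2.351, -2.007, -0.062]
wrist_force: [-0.9, -0.4, -0.0]
finger_gap: 0.004
```

```bash
python3 st.py
python3 - <<'E'
from bench import camera
import cv2,pickle
from h import *
o=[]
for n in("scene","top"):
    c=camera(n);pickle.dump(c,open(f"pics/{n}5.pkl","wb"));o.append(c["color"][:,:,::-1])
o[0]=cv2.resize(o[0][100:300,120:380],(520,400));o[1]=cv2.resize(o[1][110:310,300:440],(280,400))
cv2.imwrite("pics/v5.png",np.hstack(o))
E
```

```text
t 18.05 p [ 0.7923 -0.1066  0.3878] u,n 0.7986 0.0347 F(u,n,z) [-0.77 -0.57] -0.04
xang 80.96 z [-0.001  0.064 -0.998] q [-0.22  0.64  0.62  1.   -0.42  1.62  1.7 ] gap 0.00366404826413222
```

View pics/v5.png

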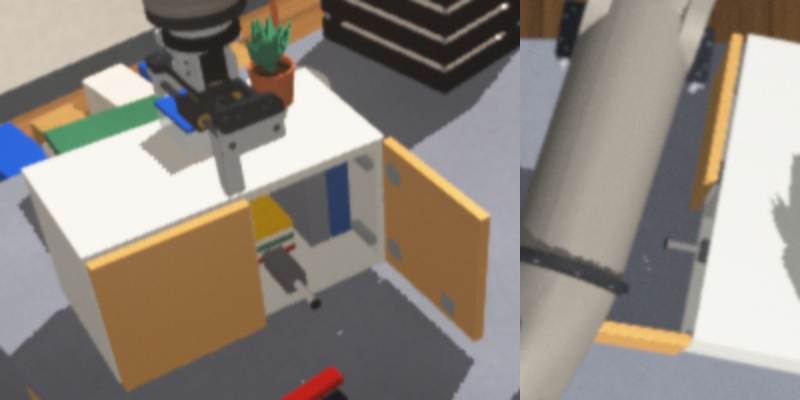

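Run:
```python
from h import *;import pickle
a=np.radians(-10.15);u=np.array([np.cos(a),np.sin(a)]);n=np.array([-u[1],u[0]])
def ang(c,px):
    q=cast(c,px,.247)[:,:2]@np.c_[u,n];d=q[1]-q[0];return q.round(3).tolist(),np.arctan2(d[1],d[0])
s=pickle.load(open("pics/scene5.pkl","rb"));t=pickle.load(open("pics/top5.pkl","rb"))
print(ang(s,[(120+386/2,100+147/2),(120+484/2,100+220/2)]))
print(ang(t,[(300+(685-520)/2,110+334/2),(300+(610-520)/2,110+323/2)]))
t0=pickle.load(open("pics/top0.pkl","rb"))
for nm,lo,hi in(("blue",(105,120,80),(125,255,255)),("red",(0,180,120),(8,255,255))):
    r=[]
    for c in(t0,pickle.load(open("pics/top3.pkl","rb")),t):
        m=cv2.inRange(cv2.cvtColor(c["color"],cv2.COLOR_RGB2HSV),lo,hi);b=np.zeros_like(m)
        b[(slice(195,230) if nm=="blue" else slice(165,220)),(slice(435,485) if nm=="blue" else slice(325,350))]=1
        M=cv2.moments(m*b,True);r.append((int(M["m00"]),round(M["m10"]/max(M["m00"],1),1),round(M["m01"]/max(M["m00"],1),1)))
    print(nm,r)
```

```text
([[0.512, -0.103], [0.498, 0.097]], np.float64(1.6400307871065176))
([[0.507, -0.115], [0.502, -0.013]], np.float64(1.6202161753427204))
blue [(739, 460.3, 212.1), (738, 460.2, 212.1), (738, 460.2, 212.1)]
red [(331, 337.1, 192.7), (329, 337.1, 192.9), (0, 0.0, 0.0)]
```

```bash
python3 -c "
from bench import job_done;print(job_done())"
```

```text
the job is handed in; nothing more can be done
None
```

The right-hand door is open and stands about square to the cupboard, at roughly 1.62–1.64 rad by my image measurements. I handed the job in at about 18 s of the 53 s allowed.

- **Pressing:** I pushed the front near the free edge with the shut fingers until the catch let go, then took the finger away. The door sprang ajar by about 0.37 rad. The first gentle presses stalled at about 4 N. I then pressed harder, to about 28 N in total at the wrist, which is firmer than the "light" push asked for. That left the tool tilted by about 4° for the rest of the job.
- **Opening:** I lowered the shut fingers into the gap from above and swung the door open with their outside. I then backed off and raised the hand clear, and the wrist force was back to about zero (under 1 N).
- **Checks:** The left door is shut in the last pictures. The box's image position is the same as at the start. The plant and stapler look unmoved in the scene view, but the arm hid the stapler in the last top view, so I could not measure it there. I did not measure the mug, tape, pen pot or mouse again; the arm passed well above them.

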